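# Put the torch on charge and the chisel in the pot

## Robot

A 6-joint arm with a two-finger parallel gripper is mounted at the origin on the work surface. World frame = base frame: x ahead of the robot, y to its left, z up, the work surface at z = 0. Lengths are in m, angles in degrees, forces in N, time in s.
With the tool pointing down it reaches from about 0.25 to 0.725 m from the base axis. Payload 9.7 kg.
Tool frame: the origin (TCP) lies midway between the tips of the shut fingers; the grasp point (between the pads) lies 19 mm behind it (grip_point_offset is the distance from the TCP to the grasp point, in m); y points along the fingers, z is the direction in which the jaws open and shut, and the axes are right-handed (so a half turn about y gives the same grasp; the last joint's range is limited). The gripper opens to 85 mm and grips with 20 to 120 N. Pads are 22 mm wide; open, the fingers measure 114 mm over their backs; the gripper's body (76 mm by 85 mm) begins 54 mm behind the grasp point. The pads swing forward as they close: fully open they stand 13 mm farther back than shut.
Start: joints at [66.52, 4.979, 10.078, 95.1, 0, 90], TCP at [0.219, 0.504, 0.231] pointing down, gripper open.
Joint ranges: [-179.16, 179.16], [-48.56, 103.87], [-65.8, 70.77], [-126.05, 130.52], [-82.76, 87.17], [-180, 180]. Speed limits (degrees/s): [127.2, 127.2, 147.25, 180, 180, 180].

## Interface

Orientations are given as [roll, pitch, yaw] about the fixed x, y, z axes, in that order (R = Rz(yaw) Ry(pitch) Rx(roll)).
In Python, from workcell import get_obs, camera, job_done, grip_point_offset gives the robot as it stands.
- The arm moves only by the tool move_arm, never from a script. Its argument "deltas" is a list that holds one entry, the list of rows, each a list of 4 numbers: the shift along the tool's x, y, z in m, then the turn about the tool's y in degrees. A call has 1 to 5 rows; each row is the pose to reach, as a shift and turn from the pose commanded when the call began, along the tool's axes at that moment; what a row does not reach only later rows make up. A row lasts 1/10 s, in which the tool goes at most 50 mm and 8.59 degrees, less where a joint would pass 70% of its speed; a pose out of reach is approached as far as the arm can. A call with a gripper value outside its range is refused whole. "claw" is the finger opening in m, from 0 to 0.0854, set as the call begins (left out, the last holds). The fingers move at their own pace and stop on an object; "newtons" is the grip in N (left out, the last holds). Time passes only in rows, so rows that repeat a pose let the fingers close. It gives the time, the measured TCP pose, the force and the opening at its end, in the units of the state.
- get_obs(): the state, without advancing time (a new reading comes with each control period).
- camera(name): name is "scene" or "top" or "wrist"; returns a dict with "color" (480x640x3 uint8, blue, green, red), "range_z" (480x640 float32, m along the optical axis (not along the pixel's ray), 0 where there is no reading), "fx", "fy", "cx", "cy" (pixels), "T" (4x4, takes a point from camera to world coordinates). Camera axes: x right, y down, z forward; pixel columns grow to the right and rows downward; lengths in m; the calibration is good to about 2 mm. A picture is of the moment at which its call begins.
- job_done(): hands the job in, once; it reports no verdict.
The state is a dict: "time": time; "q": joint angles; "qd": joint speeds; "joint_efforts": joint torques, N m; "ee_pos": TCP position; "tcp_rot": TCP orientation; "wrist_force": force on the tool from outside, world axes, zero at the start; "torque": the same for the moment, N m; "opening": finger opening in m.
Only numpy, scipy, OpenCV 4.12 (cv2) and the standard library are available. Lean on these libraries where they do the work, as an engineer would, in place of code of your own. Each camera call takes 0.05 s, during which the arm holds its last target. There are 200 camera calls.

## Task

Tidy the wiring bench: take the inspection torch and the cold chisel off the sloping tool rest. Stand the torch tail down in its charging dock, fully home, and stand the chisel cutting edge down in the steel tool pot. Let neither of them drop, and leave the tool pot, the conduit offcut, the tape roll, the round cover and the socket box where they are.

Things in the scene. Friction and masses are not known exactly. Their poses are not given: they have to be found in the camera images.
- rest: Fixed blue sheet-steel tool rest, 290 mm wide (y). Its board rises at 50 degrees to its +x (away from the robot). Three items lean on it along the slope, in lanes 95 mm apart (any item in any lane), feet on a ledge. The board ends 120 mm along the items (edge 115 mm above the bench), the lanes' ribs 95 mm along; above that the items stick out free. Origin: under its centre.
- torch: Inspection torch, slim black round stick 205 mm long, 28 mm diameter, with a slightly wider metal head (33 mm diameter) over the top 35 mm; about 0.17 kg. Origin: on the rim of its foot (tail), 14 mm off its axis. z runs along the stick from tail to head.
- torch_foot (a point): Centre of the torch's tail end, on its axis (tail rim chamfered 3 mm); z points along the axis to the head.
- torch_top (a point): Centre of the torch's head end, on its axis, 205 mm from the foot.
- chisel: Cold chisel, plain steel round bar 200 mm long, 16 mm diameter, flattened over the bottom 25 mm to a 16 x 5 mm edge; about 0.26 kg. Origin: 8 mm off its axis at the cutting-edge end. z runs from the edge to the struck end.
- chisel_foot (a point): Centre of the chisel's cutting edge, on its axis; z points along the axis to the struck end.
- chisel_top (a point): Centre of the chisel's struck end, on its axis, 200 mm from the foot.
- offcut: White plastic conduit offcut, 25 mm diameter, 190 mm long, on the rest: not to be moved. Origin: on the rim of its foot, 12.5 mm off its axis, z along it.
- dock: Fixed charging dock, grey block 90 x 90 x 50 mm with one round upright socket in the middle of its top, 31 mm diameter, 40 mm deep, mouth chamfered 3 mm. Origin: centre of its underside.
- dock_mouth (a point): Centre of the socket's mouth, level with the dock's top, 50 mm above the bench; the socket's floor is 40 mm below.
- pot: Loose heavy round steel tool pot, open at the top: 66 mm outer diameter, 58 mm inner, 100 mm high, 0.7 kg. Origin: centre of its underside.
- pot_floor (a point): Centre of the pot's inner floor, 20 mm above its underside, 80 mm below its rim.
- tape: Roll of white tape lying flat on the bench, 84 mm diameter, 19 mm high, a bystander. Origin: centre of its underside.
- cover: White round box cover lying flat, 80 mm diameter, 12 mm high, a bystander. Origin: centre of its underside.
- socketbox: White open socket box 80 x 80 x 42 mm, a bystander. Origin: centre of its underside.

How it is judged (in metres and radians):
At the end, for the whole second after the job is handed in: Torch tail down in the dock, tail within 4 mm of the socket floor, upright within 0.12 rad; chisel edge down inside the pot, edge within 20 mm of its floor, leaning at most 0.6 rad; pot upright; all three at rest (z of torch_foot in the frame of dock_mouth below -0.036 m and horizontal distance between torch_foot and dock_mouth below 0.006 m and angle between torch_foot's own z axis and vertical below 0.12 rad and z of chisel_foot in the frame of pot_floor between -0.01 and 0.02 m and distance between chisel_foot and pot_floor below 0.036 m and angle between chisel_foot's own z axis and vertical below 0.6 rad and z of chisel_top in the frame of pot_floor above 0.1 m and angle between pot's own z axis and vertical below 0.08 rad and linear speed of each of torch, chisel, pot below 0.03 m/s); the robot touches nothing.
It fails at once if the torch is dropped or thrown: it moves faster than 0.5 m/s while no finger touches it (a free fall of about 13 mm) (linear speed of torch above 0.5 m/s and contact force between the fingers and torch below 0.05 N).
It fails at once if the chisel is dropped or thrown: it moves faster than 0.5 m/s while no finger touches it (a free fall of about 13 mm) (linear speed of chisel above 0.5 m/s and contact force between the fingers and chisel below 0.05 N).
It fails at once if the conduit offcut is moved more than 30 mm (distance of offcut from where it was at the start of the episode above 0.03 m).
It fails at once if the tool pot is moved more than 50 mm (distance of pot from where it was at the start of the episode above 0.05 m).
It fails at once if the tape roll, the round box cover or the socket box is moved more than 30 mm (distance of any of tape, cover, socketbox from where it was at the start of the episode above 0.03 m).
It also fails if it takes over 72 s, if anything falls off the work surface, if the arm or the gripper's body presses on something with over 40 N, if the wrist force passes 120 N, or if a joint passes its speed limit or range.

## Working session

There is one attempt and no reset: what is moved stays moved. The work goes in short steps, Python scripts to look and compute and a tool call to move; the robot and the scene stay as the last step left them, time stands still between calls to the robot, and variables do not carry over. Pictures are saved under pics/ and viewed, about 8 in all and at most 12, crops included, and the job is handed in when it is done.

Besides the shell and the picture viewer there is one more tool, called after ">>>" as a command line: name --argument value ..., lists and objects as JSON in quotes. move_arm: Moves the arm, as the interface text tells. Its arguments: {"type":"object","properties":{"deltas":{"type":"array"},"claw":{"type":"number"},"newtons":{"type":"number"}},"required":["deltas"]}

```bash
ls; mkdir -p pics; python3 - <<'E'
from workcell import *
import cv2,numpy as np
print(get_obs(), grip_point_offset)
ims=[]
for n in("scene","top"):
    c=camera(n); np.savez(f"pics/{n}0.npz",**c); cv2.imwrite(f"pics/{n}0.png",c["color"]); print(n,c["fx"],c["cx"],c["cy"],c["T"].round(3).tolist())
E
```

```text
pics
{'time': 0.0, 'q': array([ 6.65205048e+01,  5.00981983e+00,  1.00328492e+01,  9.51003230e+01,
       -4.24377163e-04,  9.00000894e+01]), 'qd': array([-0.00171666, -0.07894852,  0.08988571, -0.08738148,  0.0267882 ,
        0.07940776]), 'joint_efforts': array([ 1.08250009e-03, -5.20375657e+01,  4.64813590e+01,  1.57115911e-02,
        7.77516334e-05, -2.93967389e-05]), 'ee_pos': array([0.21903521, 0.50423459, 0.23058099]), 'tcp_rot': array([-9.00772936e+01, -4.24497422e-04, -2.34795840e+01]), 'wrist_force': array([-0.29333339, -0.39614898,  0.14082941]), 'torque': array([-0.04415684, -0.01880285, -0.00080849]), 'opening': 0.0855243764464659} 0.0187
scene 450.4639848906815 326.79254706522704 233.6281276431376 [[0.595, 0.46, -0.659, 1.143], [0.804, -0.325, 0.498, -0.39], [0.015, -0.826, -0.563, 0.598], [0.0, 0.0, 0.0, 1.0]]
top 493.90935337775954 313.7974277608409 237.63698198713243 [[-0.082, -0.977, 0.199, 0.381], [-0.997, 0.081, -0.012, 0.04], [-0.004, -0.199, -0.98, 1.211], [0.0, 0.0, 0.0, 1.0]]
```

View pics/scene0.png

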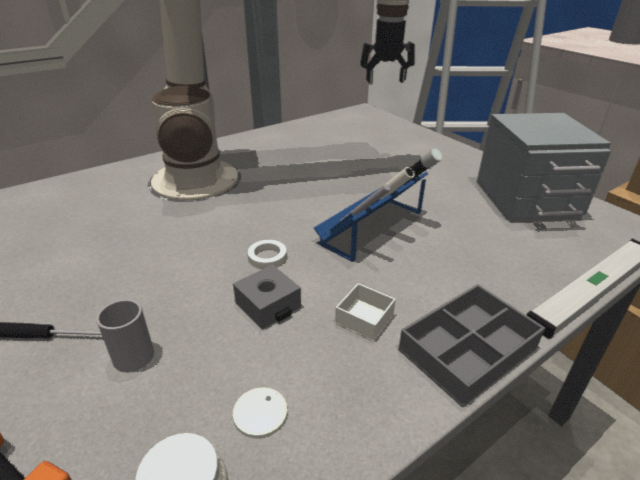

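View pics/top0.png

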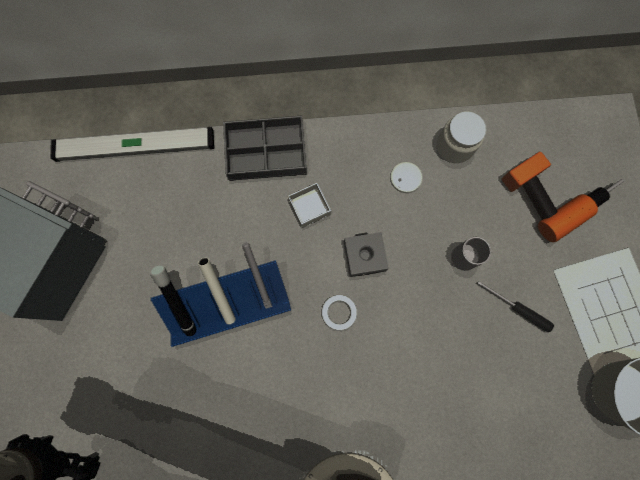

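The scene view shows the rest with three sticks, the dock at (267,290) and the pot at (125,335). In the top view, the torch runs from head (161,272) to foot (190,330), with the offcut in the middle lane. The chisel runs from top (247,246) to foot (268,305). The dock socket is at (366,254) and the pot rim at (476,250).

```bash
cat > h.py <<'E'
import numpy as np,cv2
from scipy.optimize import least_squares
def cloud(c):
    z=c["range_z"]; v,u=np.mgrid[:480,:640]
    P=np.stack([(u-c["cx"])/c["fx"]*z,(v-c["cy"])/c["fy"]*z,z,np.ones_like(z)],-1)@c["T"].T
    P=P[...,:3]; P[z==0]=np.nan; return P
def poly(pts):
    m=np.zeros((480,640),np.uint8); cv2.fillPoly(m,[np.array(pts,np.int32)],1); return m>0
def cyl(Q,r,d0):
    c0=Q.mean(0)-[0,0,r]; d0=np.array(d0)/np.linalg.norm(d0)
    e1=np.cross(d0,[0,1,0]);e1/=np.linalg.norm(e1);e2=np.cross(d0,e1)
    def ax(p): d=d0+p[2]*e1+p[3]*e2; return c0+p[0]*e1+p[1]*e2,d/np.linalg.norm(d)
    def f(p): c,d=ax(p); return np.linalg.norm(np.cross(Q-c,d),axis=1)-r
    s=least_squares(f,[0]*4,loss="soft_l1",f_scale=.002); c,d=ax(s.x)
    return c,d,np.median(abs(f(s.x)))
E
python3 - <<'E'
from h import *
np.set_printoptions(precision=4,suppress=True)
t=dict(np.load("pics/top0.npz")); s=dict(np.load("pics/scene0.npz"))
P=cloud(t); S=cloud(s)
print("bench z",np.nanmedian(P[380:400,200:300,2]),np.nanmedian(S[300:310,180:220,2]))
blue=(t["color"][...,0].astype(int)-t["color"][...,2]>40)&poly([(145,290),(280,255),(295,310),(170,350)])
B=P[blue]; B=B[~np.isnan(B[:,0])]
# board plane
for _ in range(4):
    c=np.median(B,0); n=np.linalg.svd(B-B.mean(0),full_matrices=False)[2][2]; n*=np.sign(n[2]); d=(B-B.mean(0))@n; B=B[abs(d-np.median(d))<.006]
print("board c",B.mean(0),"n",n,"tilt",np.degrees(np.arccos(n[2])),"yaw",np.degrees(np.arctan2(-n[1],-n[0])))
g=np.array([-n[0],-n[1],0]);g/=np.linalg.norm(g); d0=n[2]*g+[0,0,np.linalg.norm(n[:2])]
for nm,pl,r in [("torch",[(164,283),(176,280),(193,328),(183,332)],.014),("chisel",[(245,244),(251,242),(270,303),(264,306)],.008),("offcut",[(201,262),(212,260),(233,320),(225,323)],.0125)]:
    Q=P[poly(pl)]; Q=Q[~np.isnan(Q[:,0])]; h=(Q-B.mean(0))@n; Q=Q[(h>r*.9)&(h<2.8*r)]
    c,d,e=cyl(Q,r,d0); al=(Q-c)@d
    print(nm,len(Q),"axis pt",c,"dir",d,"res",e,"ends",c+al.min()*d,c+al.max()*d,"len",np.ptp(al),"axis over board",(c-B.mean(0))@n)
# dock & pot, other things in both views
for nm,A in(("top",P),("scene",S)):
    m=(abs(A[...,2]-.05)<.006)
    k,l,st,ce=cv2.connectedComponentsWithStats(m.astype(np.uint8))
    for i in range(1,k):
        if st[i,4]>150:
            Q=A[l==i]; print(nm,"z50",st[i],Q.mean(0),cv2.minAreaRect((Q[:,:2]*1000).astype(np.float32)))
    m=(abs(A[...,2]-.1)<.006)
    k,l,st,ce=cv2.connectedComponentsWithStats(m.astype(np.uint8))
    for i in range(1,k):
        if st[i,4]>50:
            Q=A[l==i]; print(nm,"z100",st[i],Q.mean(0),cv2.minEnclosingCircle((Q[:,:2]*1000).astype(np.float32)))
big=cv2.resize(t["color"][220:360,140:400],None,fx=3,fy=3,interpolation=cv2.INTER_CUBIC); cv2.imwrite("pics/topcrop.png",big)
E
```

```text
bench z 0.0004049566125442494 -0.0012916887703978142
board c [0.4964 0.2478 0.0816] n [-0.6589 -0.1393  0.7392] tilt 42.33352143141239 yaw 11.933316545785397
torch 503 axis pt [0.4711 0.344  0.0943] dir [0.6238 0.1385 0.7692] res 0.0009010066859726235 ends [0.431  0.3351 0.0448] [0.5286 0.3568 0.1652] len 0.1564651586062093 axis over board 0.012575791511974996
chisel 219 axis pt [0.5235 0.1608 0.0998] dir [0.6312 0.1426 0.7624] res 0.0007767658189640116 ends [0.4813 0.1513 0.0488] [0.5879 0.1754 0.1776] len 0.16895160154515315 axis over board 0.007659838678816534
offcut 563 axis pt [0.4984 0.2526 0.1005] dir [0.6355 0.1334 0.7605] res 0.0009106731297439299 ends [0.4439 0.2412 0.0353] [0.562  0.266  0.1766] len 0.18582697399921677 axis over board 0.011924292897634779
top z50 [223 116  83  59 626] [0.8627 0.1333 0.0491] ((864.9117431640625, 131.18182373046875), (143.53756713867188, 199.9195556640625), 0.1840602457523346)
top z50 [526 176  72  65 918] [ 0.6504 -0.5542  0.0503] ((661.9068603515625, -569.5047607421875), (157.55126953125, 131.4158935546875), 28.472631454467773)
top z50 [58
[... 3820 characters left out ...]
50  66  64   7 342] [-0.0847  1.3536  0.0974] ((-62.386962890625, 1339.984130859375), 141.16969299316406)
scene z100 [  0  73 166  28 569] [-0.736  -0.1085  0.0999] ((-734.5773315429688, -86.56385040283203), 285.8554382324219)
scene z100 [483 147 116  43 546] [0.6631 0.6078 0.1004] ((617.6551513671875, 676.1271362304688), 147.75857543945312)
scene z100 [174 157  29   6  78] [ 0.0851 -0.0383  0.1007] ((84.322998046875, -38.938392639160156), 34.75743103027344)
scene z100 [545 190  46   5 131] [0.7461 0.6001 0.1026] ((744.1856079101562, 602.0051879882812), 54.338863372802734)
scene z100 [ 96 299  46  32 410] [ 0.5486 -0.343   0.0976] ((546.4403686523438, -342.72271728515625), 34.10978317260742)
```

View pics/topcrop.png

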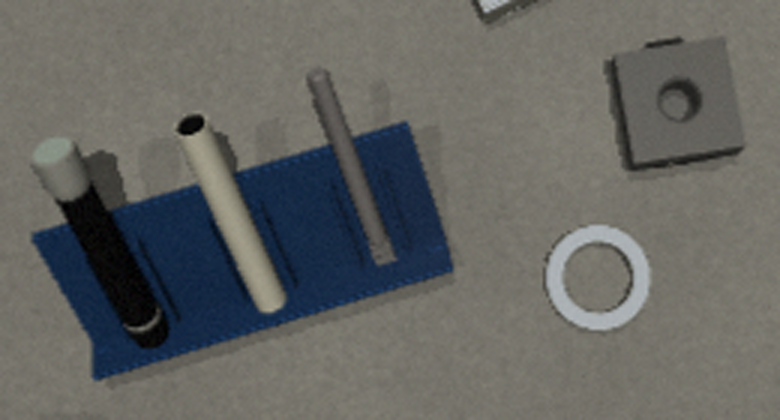

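```bash
cat >> h.py <<'E'
from workcell import get_obs,camera
def go(goal,yaw=None,o=None):
    o=o or get_obs(); y=o["tcp_rot"][2]; a=np.radians(y); d=np.array(goal)-o["ee_pos"]
    print("tool dx %.4f dy %.4f dz %.4f turn %.1f"%(d[0]*np.cos(a)+d[1]*np.sin(a),-d[2],-d[0]*np.sin(a)+d[1]*np.cos(a),0 if yaw is None else y-yaw))
E
python3 - <<'E'
from h import *
np.set_printoptions(precision=4,suppress=True)
P=cloud(dict(np.load("pics/top0.npz")));t=np.load("pics/top0.npz")["color"]
m=poly([(150,264),(170,264),(174,282),(156,290)])&(P[...,2]>.13); Q=P[m]; print("head",len(Q),Q.mean(0),Q[:,2].max(), Q[Q[:,2]>.185].mean(0))
c=np.array([.4711,.344,.0943]);d=np.array([.6238,.1385,.7692]);al=(Q-c)@d; print(np.percentile(al,[1,5,50,95,99]))
S=cloud(dict(np.load("pics/scene0.npz")));m=poly([(412,145),(445,145),(445,175),(412,175)])&(abs(S[...,1]-.36)<.05)&(S[...,2]>.13);Q=S[m];al=(Q-c)@d;print(len(Q),np.percentile(al,[1,5,50,95,99]),np.linalg.norm(np.cross(Q-c,d),axis=1).mean())
go([.5355,.3582,.27],12.3)
E
```

```text
head 332 [0.5344 0.354  0.1833] 0.20128396932957227 [0.5387 0.3558 0.1914]
[0.0809 0.085  0.1123 0.1241 0.1247]
415 [0.0529 0.0583 0.1017 0.1219 0.1229] 0.015479003456713552
tool dx 0.3484 dy -0.0393 dz -0.0079 turn -35.8
```

>>> move_arm --deltas '[[[0.04,-0.039,0,-7],[0.09,-0.039,-0.002,-14],[0.14,-0.039,-0.004,-21],[0.19,-0.039,-0.005,-28],[0.24,-0.039,-0.006,-35.8]]]' --claw 0.085 --newtons 20

```text
time: 0.6
ee_pos: [0.4344, 0.4041, 0.2701]
tcp_rot: [-90.0, 0.0, 12.6]
wrist_force: [0.5, 0.1, 0.8]
opening: 0.0851
```

```bash
python3 -c "
from h import *
print(get_obs()['ee_pos'],get_obs()['tcp_rot']);go([.5355,.3582,.27],12.3)"
```

```text
[0.43439529 0.40405734 0.27010623] [-9.00004938e+01  1.04916943e-02  1.26284760e+01]
tool dx 0.0886 dy 0.0001 dz -0.0669 turn 0.3
```

>>> move_arm --deltas '[[[0.04,0,-0.03,0],[0.08,0,-0.06,0],[0.0886,0,-0.0669,0],[0.0886,0,-0.0669,0]]]'

```text
time: 1.0
ee_pos: [0.5351, 0.3575, 0.2689]
tcp_rot: [-90.0, 0.1, 12.2]
wrist_force: [0.5, -0.6, -0.6]
opening: 0.0853
```

```bash
python3 - <<'E'
from h import *
np.set_printoptions(precision=4,suppress=True)
c=camera("wrist");np.savez("pics/w1.npz",**c);cv2.imwrite("pics/w1.png",c["color"]);print(get_obs()["ee_pos"],c["T"])
P=cloud(c);b=np.array([.4711,.344,.0943]);d=np.array([.6238,.1385,.7692])
Q=P.reshape(-1,3);Q=Q[~np.isnan(Q[:,0])];al=(Q-b)@d;r=np.linalg.norm(np.cross(Q-b,d),axis=1)
m=(r<.025)&(al>.02)&(al<.08)&(Q[:,2]>.1);print(m.sum())
print(cyl(Q[m],.014,d)); m2=(r<.025)&(al>.09)&(al<.14);print(m2.sum(),np.percentile(al[m2],[5,50,95,99])); print(cyl(Q[m2],.0165,d))
E
```

```text
[0.5338 0.3585 0.2695] [[-0.2109  0.9365  0.28    0.4638]
 [ 0.9775  0.2025  0.0589  0.3424]
 [-0.0015  0.2861 -0.9582  0.4119]
 [ 0.      0.      0.      1.    ]]
3222
(array([0.4961, 0.3488, 0.1238]), array([0.6262, 0.1263, 0.7694]), np.float64(0.0003995128813489559))
3815 [0.0938 0.1155 0.1235 0.1238]
(array([0.5347, 0.3569, 0.1706]), array([0.6304, 0.1373, 0.7641]), np.float64(0.0005787845339870201))
```

View pics/w1.png

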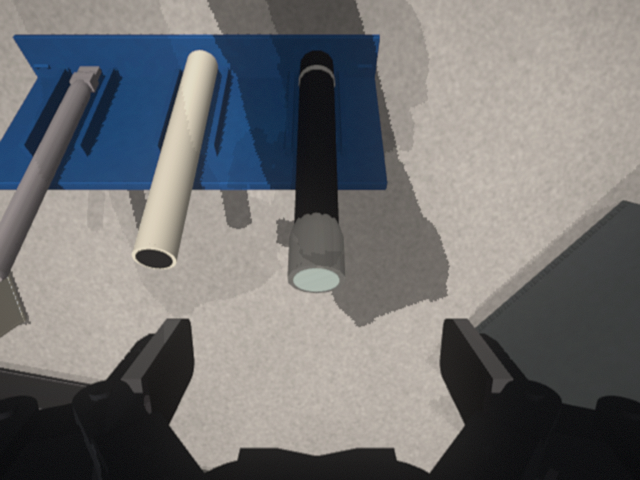

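The torch is centred between the fingers, with its head at (316,280) and its axis as measured. I'll descend and grip the head.

>>> move_arm --deltas '[[[0.002,0.03,-0.001,0],[0.002,0.07,-0.001,0],[0.002,0.1,-0.001,0],[0.002,0.117,-0.001,0],[0.002,0.117,-0.001,0]]]'

```text
time: 1.55
ee_pos: [0.5331, 0.3587, 0.1509]
tcp_rot: [-90.1, 0.2, 12.4]
wrist_force: [-0.7, -0.7, 0.6]
opening: 0.0852
```

>>> move_arm --deltas '[[[0,0,0,0],[0,0,0,0],[0,0,0,0],[0,0,0,0],[0,0,0,0]]]' --claw 0.02

```text
time: 2.05
ee_pos: [0.5363, 0.3585, 0.1544]
tcp_rot: [-90.0, -0.1, 12.3]
wrist_force: [0.6, 0.9, 5.5]
opening: 0.0323
```

>>> move_arm --deltas '[[[0,0,0,0],[0,0,0,0],[0,0,0,0]]]'

```text
time: 2.35
ee_pos: [0.5363, 0.3585, 0.1544]
tcp_rot: [-89.9, -0.1, 12.3]
wrist_force: [0.6, -0.0, 5.4]
opening: 0.0326
```

>>> move_arm --deltas '[[[-0.0097,-0.0082,0,0],[-0.02,-0.0163,0,0],[-0.0309,-0.0236,0,0],[-0.0422,-0.0302,0,0],[-0.0539,-0.036,0,0]]]'

```text
time: 2.85
ee_pos: [0.4821, 0.3464, 0.1898]
tcp_rot: [-90.0, 0.0, 12.3]
wrist_force: [2.2, 0.3, -0.5]
opening: 0.0325
```

```bash
python3 - <<'E'
from h import *
np.set_printoptions(precision=4,suppress=True)
c=camera("scene");np.savez("pics/s2.npz",**c);cv2.imwrite("pics/s2.png",cv2.resize(c["color"][100:300,250:520],None,fx=2.8,fy=2.8));o=get_obs();print(o["ee_pos"],o["wrist_force"],o["torque"],o["opening"])
E
```

```text
[0.4809 0.3463 0.191 ] [-0.2822  2.2949  1.3756] [ 0.0942 -0.2418  0.0429] 0.032547049470317176
```

View pics/s2.png

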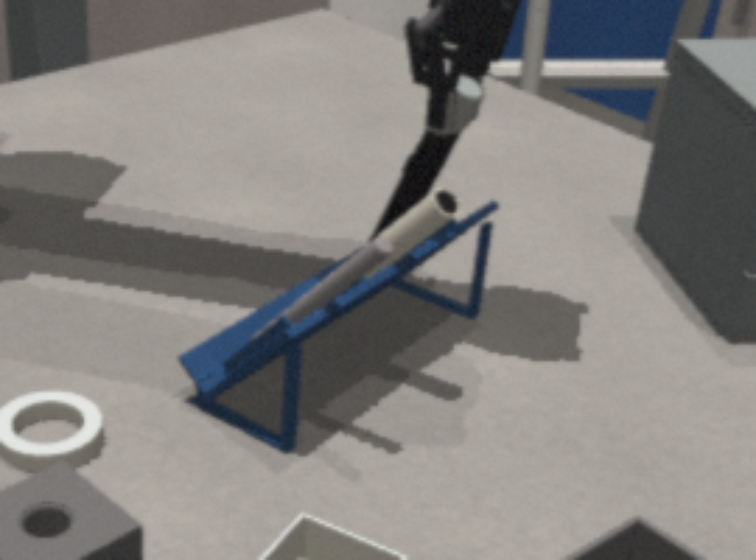

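The torch, seen from (470,90) to (385,235), has tilted up in the grip by about half. The offcut and chisel have not moved. I'll continue the arc.

>>> move_arm --deltas '[[[-0.0122,-0.0047,0,0],[-0.0246,-0.0085,0,0],[-0.0373,-0.0115,0,0],[-0.0502,-0.0137,0,0],[-0.0632,-0.015,0,0]]]'

```text
time: 3.4
ee_pos: [0.4205, 0.333, 0.2049]
tcp_rot: [-90.0, -0.0, 12.3]
wrist_force: [2.1, 0.4, 5.1]
opening: 0.0322
```

```bash
cat >> h.py <<'E'
def held(name,r,lo,hi,R=.03,exclude=None,views=("top","scene")):
    """axis of the stick under the grasp: points within R of the vertical-ish line, z from lo to hi"""
    o=get_obs(); g=o["ee_pos"]
    for v in views:
        c=camera(v); P=cloud(c).reshape(-1,3); P=P[~np.isnan(P[:,0])]
        Q=P[(P[:,2]>lo)&(P[:,2]<hi)&(np.hypot(P[:,0]-g[0],P[:,1]-g[1])<R)]
        print(v,len(Q),end=" ")
        if len(Q)<30: print(); continue
        cc,d,e=cyl(Q-0,r,[0.01,0,1]); d=d*np.sign(d[2])
        at=lambda z:cc+(z-cc[2])/d[2]*d
        print("dir",d,"tilt",np.degrees(np.arccos(d[2])),"res",e,"at lo",at(lo),"at tcp",at(g[2]))
    print("tcp",g,o["tcp_rot"][2],"F",o["wrist_force"],"M",o["torque"],"open",o["opening"])
E
python3 - <<'E'
from h import *
np.set_printoptions(precision=4,suppress=True)
held("torch",.014,.08,.17,.045)
E
```

```text
top 98 dir [0.0118 0.0135 0.9998] tilt 1.0259191463829869 res 0.0003132785597265526 at lo [0.4217 0.3333 0.08  ] at tcp [0.4232 0.335  0.2049]
scene 390 dir [0.0196 0.0086 0.9998] tilt 1.2240834111532777 res 0.0010072935605033159 at lo [0.42   0.3313 0.08  ] at tcp [0.4225 0.3324 0.2049]
tcp [0.4205 0.333  0.2049] 12.322934067137396 F [2.0988 0.3568 5.142 ] M [ 0.0468 -0.5416  0.0274] open 0.03219426470090386
```

>>> move_arm --deltas '[[[-0.0035,0,0,0],[-0.0035,0,0,0]]]'

```text
time: 3.7
ee_pos: [0.418, 0.3325, 0.2047]
tcp_rot: [-90.0, -0.0, 12.3]
wrist_force: [1.7, 0.5, 7.3]
opening: 0.0323
```

>>> move_arm --deltas '[[[0,-0.005,0,0],[0,-0.02,0,0],[0,-0.045,0,0],[-0.01,-0.06,0,0],[-0.02,-0.06,0,0]]]' --newtons 45

```text
time: 4.2
ee_pos: [0.3981, 0.3283, 0.2656]
tcp_rot: [-90.0, -0.1, 12.3]
wrist_force: [-0.4, 0.6, -1.7]
opening: 0.0318
```

```bash
python3 - <<'E'
from h import *
np.set_printoptions(precision=4,suppress=True)
held("torch",.014,.10,.22,.04)
go([.42,-.095,.265])
go([.570,-.0955,.265])
c=np.load("pics/w1.npz");t=dict(np.load("pics/top0.npz"))
# socket centre from top image: dark hole on dock
g=cv2.cvtColor(t["color"],6)[236:274,346:388]; P=cloud(t)
m=((g<60)).astype(np.uint8);k,l,st,ce=cv2.connectedComponentsWithStats(m)
for i in range(1,k):
  if st[i,4]>60: print(st[i],ce[i]+[346,236])
E
```

```text
top 140 dir [0.0193 0.0143 0.9997] tilt 1.376411428489002 res 0.0003330273115601254 at lo [0.3982 0.3282 0.1   ] at tcp [0.4014 0.3306 0.2656]
scene 538 dir [0.025  0.0107 0.9996] tilt 1.5557870587252678 res 0.000992417299306915 at lo [0.3956 0.3261 0.1   ] at tcp [0.3997 0.3279 0.2656]
tcp [0.3981 0.3283 0.2656] 12.30526430132281 F [-0.391   0.567  -1.7274] M [-0.0746 -0.0171  0.0178] open 0.03181085557166576
tool dx -0.0682 dy -0.0011 dz -0.4181 turn 0.0
tool dx 0.0782 dy -0.0011 dz -0.4506 turn 0.0
[14 11 14 12 62] [368.1774 250.8871]
```

>>> move_arm --deltas '[[[-0.008,0,-0.03,0],[-0.016,0,-0.075,0],[-0.024,0,-0.12,0],[-0.032,0,-0.165,0],[-0.04,0,-0.21,0]]]'

```text
time: 4.8
ee_pos: [0.4034, 0.1129, 0.2629]
tcp_rot: [-90.0, 0.1, 12.4]
wrist_force: [0.6, 0.2, -1.5]
opening: 0.0317
```

>>> move_arm --deltas '[[[-0.007,0,-0.045,0],[-0.014,0,-0.09,0],[-0.021,0,-0.135,0],[-0.028,0,-0.175,0],[-0.028,0,-0.208,0]]]'

```text
time: 5.3
ee_pos: [0.4202, -0.0967, 0.2632]
tcp_rot: [-90.0, 0.1, 12.3]
wrist_force: [0.4, 1.5, -1.8]
opening: 0.0316
```

>>> move_arm --deltas '[[[0.03,0,-0.007,0],[0.07,0,-0.015,0],[0.11,0,-0.023,0],[0.135,0,-0.031,0],[0.135,0,-0.031,0]]]'

```text
time: 5.8
ee_pos: [0.5617, -0.0961, 0.2606]
tcp_rot: [-89.9, 0.2, 12.4]
wrist_force: [-0.2, -0.4, -3.1]
opening: 0.0319
```

```bash
python3 - <<'E'
from h import *
np.set_printoptions(precision=4,suppress=True)
go([.570,-.096,.265])
held("torch",.014,.09,.22,.04)
for v in("top","scene"):
    c=camera(v);P=cloud(c);np.savez(f"pics/{v}3.npz",**c)
    cv2.imwrite(f"pics/{v}3.png",c["color"])
    m=(abs(P[...,2]-.05)<.006)&(abs(P[...,0]-.57)<.075)&(abs(P[...,1]+.096)<.075)
    print(v,m.sum(),cv2.minAreaRect((P[m][:,:2]*1000).astype(np.float32)))
E
```

```text
tool dx 0.0082 dy -0.0044 dz -0.0017 turn 0.0
top 89 dir [0.0309 0.0084 0.9995] tilt 1.8366212019642043 res 0.00024277287300598048 at lo [ 0.5615 -0.0961  0.09  ] at tcp [ 0.5668 -0.0946  0.2606]
scene 949 dir [0.033  0.0111 0.9994] tilt 1.9944913101411677 res 0.0005386306169873172 at lo [ 0.5583 -0.0976  0.09  ] at tcp [ 0.564  -0.0957  0.2606]
tcp [ 0.5617 -0.0961  0.2606] 12.355520817863075 F [-0.2036 -0.3636 -3.1411] M [ 0.0752 -0.0356  0.0409] open 0.0318653284158741
top 486 ((568.5296630859375, -73.80078887939453), (89.80751037597656, 49.098636627197266), 4.542651176452637)
scene 1564 ((569.9744873046875, -96.56315612792969), (93.51541900634766, 91.58351135253906), 4.402379989624023)
```

>>> move_arm --deltas '[[[0.0103,0.0,-0.0009,0],[0.0103,0.015,-0.0009,0],[0.0103,0.03,-0.0009,0],[0.0103,0.038,-0.0009,0],[0.0103,0.038,-0.0009,0]]]' --newtons 25

```text
time: 6.5
ee_pos: [0.5696, -0.0947, 0.2255]
tcp_rot: [-90.0, 0.1, 12.3]
wrist_force: [-0.4, -0.2, -1.4]
opening: 0.0321
```

```bash
python3 - <<'E'
from h import *
np.set_printoptions(precision=4,suppress=True)
held("torch",.014,.065,.18,.04)
a=[]
for v in("scene","top"):
    c=camera(v)["color"]
    a.append(cv2.resize(c[210:340,210:330] if v=="scene" else c[205:300,320:410],(390,420),interpolation=cv2.INTER_CUBIC))
cv2.imwrite("pics/m4.png",np.hstack(a))
E
```

```text
top 65 dir [0.0351 0.0088 0.9993] tilt 2.0761030552664965 res 0.00027569496441485 at lo [ 0.5694 -0.0947  0.065 ] at tcp [ 0.5751 -0.0933  0.2255]
scene 823 dir [0.0258 0.0102 0.9996] tilt 1.5887376398195578 res 0.000553886071851686 at lo [ 0.5691 -0.0964  0.065 ] at tcp [ 0.5732 -0.0947  0.2255]
tcp [ 0.5696 -0.0947  0.2255] 12.318382981965762 F [-0.4428 -0.2159 -1.3604] M [0.0022 0.0481 0.0287] open 0.03206165129902553
```

View pics/m4.png

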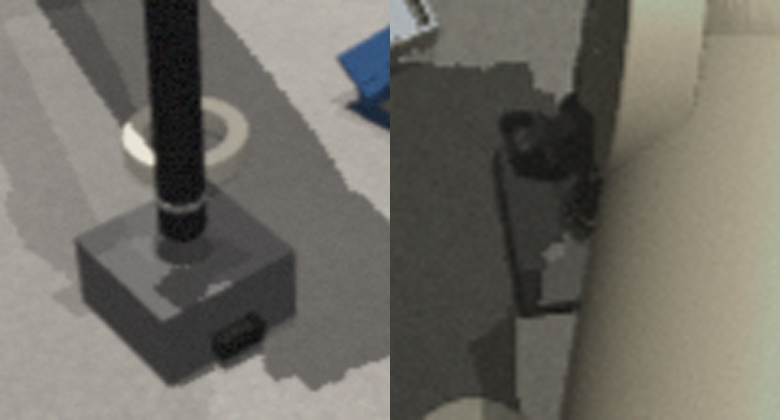

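The tail stands directly over the socket: in the crop it is at (182,238), above the hole at (185,250). I'll insert it slowly.

>>> move_arm --deltas '[[[0.0005,0.006,0,0],[0.0005,0.011,0,0],[0.0,0.015,0,0],[-0.0005,0.019,0,0],[-0.001,0.022,0,0]]]'

```text
time: 7.2
ee_pos: [0.5688, -0.0951, 0.2038]
tcp_rot: [-90.0, 0.0, 12.3]
wrist_force: [0.4, 0.2, -2.2]
opening: 0.0318
```

>>> move_arm --deltas '[[[-0.0005,0.004,0,0],[-0.001,0.008,0,0],[-0.0015,0.012,0,0],[-0.002,0.016,0,0],[-0.002,0.018,0,0]]]'

```text
time: 7.7
ee_pos: [0.5671, -0.0955, 0.1859]
tcp_rot: [-90.0, -0.0, 12.3]
wrist_force: [0.7, 0.0, -1.4]
opening: 0.0319
```

>>> move_arm --deltas '[[[-0.0005,0.003,0,0],[-0.001,0.006,0,0],[-0.001,0.007,0,0],[-0.001,0.008,0,0]]]'

```text
time: 8.1
ee_pos: [0.5662, -0.0957, 0.1783]
tcp_rot: [-90.0, -0.0, 12.3]
wrist_force: [1.9, 0.1, -0.4]
opening: 0.0316
```

```bash
python3 - <<'E'
from h import *
np.set_printoptions(precision=4,suppress=True)
held("torch",.014,.065,.15,.04)
E
```

```text
top 25 
scene 594 dir [0.0139 0.0055 0.9999] tilt 0.8565913083019298 res 0.0005250798381659771 at lo [ 0.5685 -0.0963  0.065 ] at tcp [ 0.5701 -0.0957  0.1783]
tcp [ 0.5662 -0.0957  0.1783] 12.320553377319285 F [ 1.8875  0.0625 -0.4415] M [ 0.1529 -0.5398  0.0002] open 0.03157328953779639
```

>>> move_arm --deltas '[[[-0.0005,0.001,0,0],[-0.001,0.0015,0,0],[-0.001,0.002,0,0]]]'

```text
time: 8.5
ee_pos: [0.5653, -0.0959, 0.1765]
tcp_rot: [-90.0, -0.0, 12.3]
wrist_force: [1.5, 0.3, 4.5]
opening: 0.0318
```

>>> move_arm --deltas '[[[0,0.001,0,0],[0,0.0015,0,0],[0,0.002,0,0]]]'

```text
time: 8.8
ee_pos: [0.5659, -0.0959, 0.1764]
tcp_rot: [-90.1, -0.2, 12.3]
wrist_force: [0.7, 1.2, 13.5]
opening: 0.0321
```

Force rises to 13 N at the predicted depth, so the torch is on the socket floor. I'll release it and lift clear.

>>> move_arm --deltas '[[[0,0,0,0],[0,0,0,0],[0,0,0,0],[0,0,0,0],[0,-0.01,0,0]]]' --claw 0.075

```text
time: 9.3
ee_pos: [0.5644, -0.0958, 0.1831]
tcp_rot: [-89.9, 0.1, 12.3]
wrist_force: [0.4, 0.1, 0.7]
opening: 0.0752
```

>>> move_arm --deltas '[[[0,-0.025,0,0],[0,-0.055,0,0],[0,-0.09,0,0],[-0.02,-0.12,0.03,0],[-0.02,-0.13,0.075,0]]]'

```text
time: 9.8
ee_pos: [0.5288, -0.0279, 0.3183]
tcp_rot: [-90.1, -0.2, 12.1]
wrist_force: [0.9, -0.4, 0.0]
opening: 0.0751
```

```bash
python3 - <<'E'
from h import *
np.set_printoptions(precision=4,suppress=True)
o=get_obs();print(o["ee_pos"],o["wrist_force"])
for v in("scene","top"):
    c=camera(v);P=cloud(c).reshape(-1,3);np.savez(f"pics/{v}5.npz",**c)
    Q=P[(abs(P[:,0]-.57)<.03)&(abs(P[:,1]+.096)<.03)]
    q=Q[(Q[:,2]>.065)&(Q[:,2]<.17)];cc,d,e=cyl(q,.014,[.01,0,1]);T=Q[Q[:,2]>.19]
    print(v,len(q),d*np.sign(d[2]),cc,e,"top z",np.percentile(Q[:,2],[95,99]),T.mean(0),len(T))
# chisel axis from w1 and top0
b=np.array([.5235,.1608,.0998]);d=np.array([.6312,.1426,.7624])
for f in("w1","top5","scene5"):
    P=cloud(dict(np.load(f"pics/{f}.npz"))).reshape(-1,3);al=(P-b)@d;r=np.linalg.norm(np.cross(P-b,d),axis=1)
    n=np.cross(d,np.cross([0,0,1],d));n/=np.linalg.norm(n)
    m=(r<.016)&(al>-.03)&(al<.13)&((P-b)@n>0.001)
    if m.sum()>30:
        c,dd,e=cyl(P[m],.008,d);a2=(P[m]-c)@dd;print(f,m.sum(),c,dd,e,"top end",c+np.percentile(a2,99.5)*dd)
E
```

```text
[ 0.5288 -0.0279  0.3183] [ 0.9185 -0.3653  0.0151]
scene 749 [0.0114 0.0039 0.9999] [ 0.5684 -0.0965  0.1055] 0.0005342740733754285 top z [0.4227 0.4296] [ 0.5572 -0.0879  0.3317] 1275
top 0 [0.01 0.   1.  ] [nan nan nan] nan top z [0.7995 0.8003] [ 0.553  -0.0693  0.7921] 146
w1 3596 [0.5442 0.1645 0.1249] [0.6286 0.1349 0.7659] 0.0004073590984851119 top end [0.5881 0.1739 0.1783]
top5 342 [0.547  0.1659 0.1282] [0.6274 0.136  0.7667] 0.0007692853767636478 top end [0.5904 0.1753 0.1812]
scene5 146 [0.5529 0.1651 0.1336] [0.6462 0.1258 0.7527] 0.0006061379098121146 top end [0.5914 0.1726 0.1784]h.py:10: RuntimeWarning: Mean of empty slice.
  c0=Q.mean(0)-[0,0,r]; d0=np.array(d0)/np.linalg.norm(d0)
  ret = um.true_divide(
  return _methods._mean(a, axis=axis, dtype=dtype,
  ret = ret.dtype.type(ret / rcount)
```

Torch stands upright (0.7°) at dock centre in the scene view. Next, the chisel.

```bash
python3 -c "
from h import *
go([.576,.1718,.24],12.2);go([.576,.1718,.141],12.2)"
```

```text
tool dx 0.0882 dy 0.0779 dz 0.1808 turn 0.3
tool dx 0.0882 dy 0.1769 dz 0.1808 turn 0.3
```

>>> move_arm --deltas '[[[0.02,0.01,0.04,0],[0.04,0.03,0.08,0],[0.06,0.05,0.12,0],[0.08,0.07,0.16,0],[0.0882,0.0779,0.1808,0]]]'

```text
time: 10.4
ee_pos: [0.5771, 0.1712, 0.2337]
tcp_rot: [-90.0, 0.2, 12.4]
wrist_force: [-0.3, -0.7, -0.5]
opening: 0.0747
```

>>> move_arm --deltas '[[[0,0,0,0],[0,0,0,0]]]'

```text
time: 10.6
ee_pos: [0.5771, 0.1684, 0.2364]
tcp_rot: [-90.0, 0.0, 12.4]
wrist_force: [-0.2, -0.3, -0.0]
opening: 0.0753
```

```bash
python3 - <<'E'
from h import *
np.set_printoptions(precision=4,suppress=True)
go([.576,.1718,.141],12.2);print(get_obs()["ee_pos"],get_obs()["tcp_rot"][2])
b=np.array([.5235,.1608,.0998]);d=np.array([.6312,.1426,.7624])
c=camera("wrist");cv2.imwrite("pics/w6.png",c["color"])
P=cloud(c).reshape(-1,3);al=(P-b)@d;r=np.linalg.norm(np.cross(P-b,d),axis=1)
n=np.cross(d,np.cross([0,0,1],d));n/=np.linalg.norm(n)
m=(r<.016)&(al>-.03)&(al<.13)&((P-b)@n>0.001)
c,dd,e=cyl(P[m],.008,d);a2=(P[m]-c)@dd;print(m.sum(),c,dd,e,"top end",c+np.percentile(a2,99.5)*dd)
E
```

```text
tool dx -0.0004 dy 0.0954 dz 0.0036 turn 0.2
[0.5771 0.1684 0.2364] 12.36900368394304
4945 [0.5512 0.1661 0.1332] [0.6309 0.1361 0.7639] 0.00030012024166928795 top end [0.5903 0.1745 0.1804]
```

View pics/w6.png

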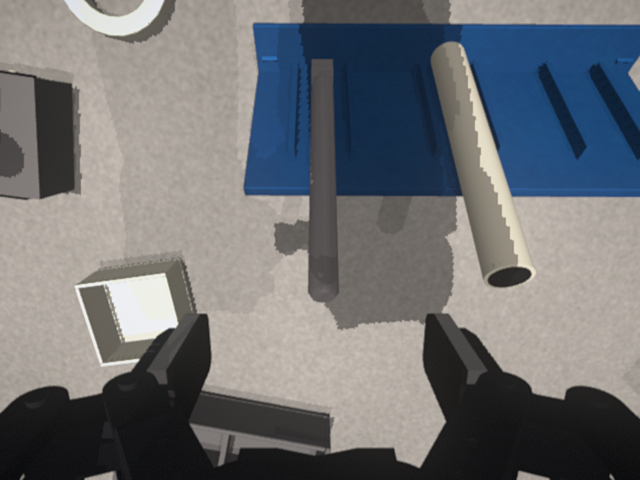

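The chisel end at (322,290) lies between the fingers, and the offcut at (510,275) is clear of them. I'll descend and grip.

>>> move_arm --deltas '[[[-0.001,0.02,0.003,0],[-0.001,0.05,0.003,0],[-0.001,0.08,0.003,0],[-0.001,0.095,0.003,0],[-0.001,0.095,0.003,0]]]'

```text
time: 11.15
ee_pos: [0.5748, 0.17, 0.1401]
tcp_rot: [-90.0, 0.1, 12.2]
wrist_force: [-0.1, 0.2, 0.5]
opening: 0.0749
```

>>> move_arm --deltas '[[[0,0,0,0],[0,0,0,0],[0,0,0,0],[0,0,0,0],[0,0,0,0]]]' --claw 0.006 --newtons 25

```text
time: 11.65
ee_pos: [0.576, 0.1714, 0.1423]
tcp_rot: [-90.0, -0.1, 12.3]
wrist_force: [0.2, 0.8, 3.6]
opening: 0.0152
```

>>> move_arm --deltas '[[[0,0,0,0],[0,0,0,0],[0,0,0,0]]]'

```text
time: 11.95
ee_pos: [0.576, 0.1714, 0.1422]
tcp_rot: [-90.0, -0.1, 12.3]
wrist_force: [1.1, 0.6, 6.1]
opening: 0.0152
```

>>> move_arm --deltas '[[[-0.0097,-0.0071,0,0],[-0.0199,-0.0141,0,0],[-0.0306,-0.0203,0,0],[-0.0416,-0.0257,0,0],[-0.0531,-0.0303,0,0]]]'

```text
time: 12.45
ee_pos: [0.5232, 0.1599, 0.1725]
tcp_rot: [-90.0, -0.1, 12.3]
wrist_force: [4.1, 1.7, 3.4]
opening: 0.0153
```

>>> move_arm --deltas '[[[-0.0117,-0.0039,0,0],[-0.0237,-0.0069,0,0],[-0.0359,-0.0091,0,0],[-0.0481,-0.0103,0,0],[-0.0611,-0.0106,0,0]]]'

```text
time: 12.95
ee_pos: [0.4628, 0.1466, 0.1827]
tcp_rot: [-90.0, -0.0, 12.3]
wrist_force: [1.5, 0.5, 6.1]
opening: 0.0154
```

```bash
python3 - <<'E'
from h import *
np.set_printoptions(precision=4,suppress=True)
held("chisel",.008,.09,.16,.035)
E
```

```text
top 0 
scene 197 dir [ 0.0046 -0.0095  0.9999] tilt 0.6042771982709115 res 0.0008412729905319296 at lo [0.4628 0.1462 0.09  ] at tcp [0.4633 0.1454 0.1827]
tcp [0.4628 0.1466 0.1827] 12.322351250776252 F [1.5089 0.4613 6.0996] M [ 0.3698 -0.6664 -0.0198] open 0.015391344498492226
```

>>> move_arm --deltas '[[[0,-0.005,0,0],[0,-0.025,0,0],[0,-0.06,0,0],[-0.01,-0.095,0,0],[-0.02,-0.12,-0.01,0]]]' --newtons 60

```text
time: 13.55
ee_pos: [0.446, 0.1331, 0.3031]
tcp_rot: [-90.0, 0.1, 12.4]
wrist_force: [0.3, 0.4, -3.2]
opening: 0.0144
```

```bash
python3 -c "
from h import *
print(get_obs()['ee_pos'],get_obs()['opening']);go([.42,-.1,.302]);go([.43,-.25,.302]);go([.535,-.344,.302])"
```

```text
[0.44600008 0.13306982 0.30311381] 0.01439534245718504
tool dx -0.0753 dy 0.0011 dz -0.2221 turn 0.0
tool dx -0.0977 dy 0.0011 dz -0.3707 turn 0.0
tool dx -0.0153 dy 0.0011 dz -0.4851 turn 0.0
```

>>> move_arm --deltas '[[[-0.01,0,-0.03,0],[-0.025,0,-0.075,0],[-0.04,0,-0.12,0],[-0.055,0,-0.165,0],[-0.07,0,-0.21,0]]]'

```text
time: 14.05
ee_pos: [0.422, -0.0889, 0.3013]
tcp_rot: [-89.9, 0.2, 12.3]
wrist_force: [0.9, -0.2, -3.2]
opening: 0.0147
```

>>> move_arm --deltas '[[[-0.01,0,-0.045,0],[-0.017,0,-0.09,0],[-0.025,0,-0.135,0],[-0.026,0,-0.17,0],[-0.01,0,-0.2,0]]]'

```text
time: 14.55
ee_pos: [0.4544, -0.2872, 0.3015]
tcp_rot: [-89.9, 0.1, 12.2]
wrist_force: [0.8, 0.1, -1.6]
opening: 0.0145
```

>>> move_arm --deltas '[[[0.02,0,-0.025,0],[0.045,0,-0.05,0],[0.065,0,-0.075,0],[0.065,0,-0.075,0],[0.065,0,-0.075,0]]]'

```text
time: 15.05
ee_pos: [0.5355, -0.3444, 0.2995]
tcp_rot: [-89.8, 0.2, 12.3]
wrist_force: [-0.4, 0.8, -2.6]
opening: 0.0145
```

```bash
python3 - <<'E'
from h import *
np.set_printoptions(precision=4,suppress=True)
go([.535,-.344,.302])
held("chisel",.008,.16,.27,.045,views=("scene","top"))
for v in("scene","top"):
    c=camera(v);P=cloud(c);m=(abs(P[...,2]-.1)<.006)&(np.hypot(P[...,0]-.547,P[...,1]+.34)<.06)
    print(v,m.sum(),cv2.minEnclosingCircle((P[m][:,:2]*1000).astype(np.float32)) if m.sum() else 0)
    if v=="scene": cv2.imwrite("pics/s7.png",c["color"])
E
```

```text
tool dx -0.0003 dy -0.0025 dz 0.0005 turn 0.0
scene 808 dir [ 0.0133 -0.0013  0.9999] tilt 0.7670502391927272 res 0.0006008435363894613 at lo [ 0.5356 -0.3446  0.16  ] at tcp [ 0.5374 -0.3448  0.2995]
top 138 dir [ 0.0067 -0.0039  1.    ] tilt 0.44296302948567134 res 0.0004192962849097772 at lo [ 0.5373 -0.3427  0.16  ] at tcp [ 0.5382 -0.3432  0.2995]
tcp [ 0.5355 -0.3444  0.2995] 12.307434198095223 F [-0.4231  0.7671 -2.6095] M [-0.0263  0.0889  0.0189] open 0.014465465513487397
scene 410 ((546.9637451171875, -342.90240478515625), 34.245155334472656)
top 175 ((547.1805419921875, -339.0220031738281), 33.80324935913086)
```

View pics/s7.png

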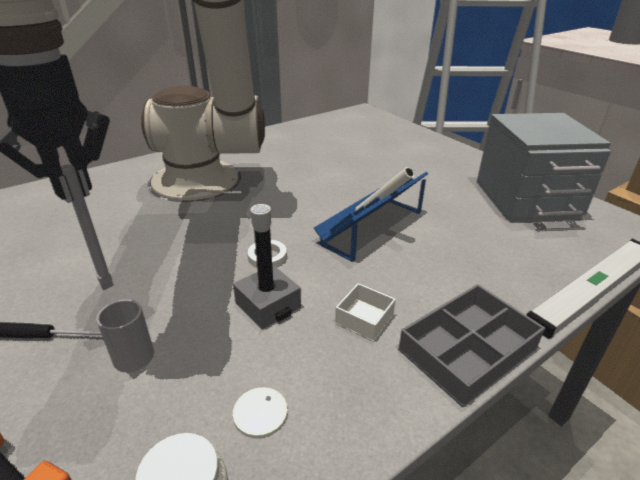

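The torch stands in the dock with its head at (261,215). The chisel edge at (107,283) is above the pot mouth at (123,315). I'll lower it.

>>> move_arm --deltas '[[[0,0.02,0,0],[0,0.05,0,0],[0,0.08,0,0],[0,0.1,0,0],[0,0.112,0,0]]]'

```text
time: 15.75
ee_pos: [0.5344, -0.3434, 0.1893]
tcp_rot: [-90.0, 0.0, 12.3]
wrist_force: [-1.0, 0.0, -2.1]
opening: 0.0149
```

>>> move_arm --deltas '[[[0,0.002,0,0],[0,0.004,0,0],[0,0.006,0,0],[0,0.008,0,0],[0,0.009,0,0]]]' --newtons 25

```text
time: 16.25
ee_pos: [0.5356, -0.3443, 0.1817]
tcp_rot: [-90.0, -0.0, 12.3]
wrist_force: [-0.3, 0.0, -3.5]
opening: 0.0145
```

>>> move_arm --deltas '[[[0,0.001,0,0],[0,0.002,0,0],[0,0.003,0,0],[0,0.003,0,0]]]'

```text
time: 16.65
ee_pos: [0.5354, -0.3442, 0.1781]
tcp_rot: [-90.0, 0.0, 12.3]
wrist_force: [-0.7, 0.3, -2.1]
opening: 0.0145
```

>>> move_arm --deltas '[[[0,0.001,0,0],[0,0.002,0,0],[0,0.002,0,0]]]'

```text
time: 16.95
ee_pos: [0.5354, -0.3442, 0.1761]
tcp_rot: [-90.0, 0.0, 12.3]
wrist_force: [-0.4, -0.6, -2.7]
opening: 0.0146
```

>>> move_arm --deltas '[[[0,0.001,0,0],[0,0.002,0,0],[0,0.003,0,0],[0,0.003,0,0]]]'

```text
time: 17.35
ee_pos: [0.5357, -0.3443, 0.1747]
tcp_rot: [-90.1, -0.1, 12.3]
wrist_force: [-0.8, 0.6, 5.0]
opening: 0.0149
```

>>> move_arm --deltas '[[[0,0.001,0,0],[0,0.002,0,0],[0,0.002,0,0]]]'

```text
time: 17.65
ee_pos: [0.5361, -0.3445, 0.1746]
tcp_rot: [-90.2, -0.2, 12.3]
wrist_force: [-1.0, 1.7, 14.9]
opening: 0.0147
```

>>> move_arm --deltas '[[[0.0076,0,0,0],[0.0152,0.0002,0,0],[0.023,0.001,0,0],[0.0302,0.002,0,0],[0.038,0.0036,0,0]]]'

```text
time: 18.15
ee_pos: [0.5729, -0.3363, 0.1702]
tcp_rot: [-90.1, -0.1, 12.3]
wrist_force: [-2.6, 0.3, 11.4]
opening: 0.0146
```

>>> move_arm --deltas '[[[0.006,0.0016,0,0],[0.0115,0.0032,0,0],[0.0165,0.005,0,0]]]'

```text
time: 18.45
ee_pos: [0.5895, -0.3327, 0.1655]
tcp_rot: [-90.2, -0.2, 12.3]
wrist_force: [-0.3, 1.8, 11.8]
opening: 0.0142
```

```bash
python3 - <<'E'
from h import *
np.set_printoptions(precision=4,suppress=True)
held("chisel",.008,.11,.165,.06,views=("scene",))
for v in("scene","top"):
    c=camera(v);P=cloud(c);m=(abs(P[...,2]-.1)<.006)&(np.hypot(P[...,0]-.547,P[...,1]+.34)<.06)
    print(v,m.sum(),cv2.minEnclosingCircle((P[m][:,:2]*1000).astype(np.float32)) if m.sum() else 0)
    if v=="scene": cv2.imwrite("pics/s8.png",cv2.resize(c["color"][180:400,20:280],None,fx=2.5,fy=2.5))
E
```

```text
scene 238 dir [0.3074 0.0617 0.9496] tilt 18.27549766110715 res 0.00028509365011031816 at lo [ 0.5657 -0.3384  0.11  ] at tcp [ 0.5837 -0.3348  0.1655]
tcp [ 0.5895 -0.3327  0.1655] 12.326504700458127 F [-0.2576  1.756  11.8321] M [ 0.4175  0.8343 -0.0561] open 0.014242588084134056
scene 416 ((547.4736328125, -342.20330810546875), 34.56490707397461)
top 195 ((547.0907592773438, -339.78594970703125), 33.49124526977539)
```

View pics/s8.png

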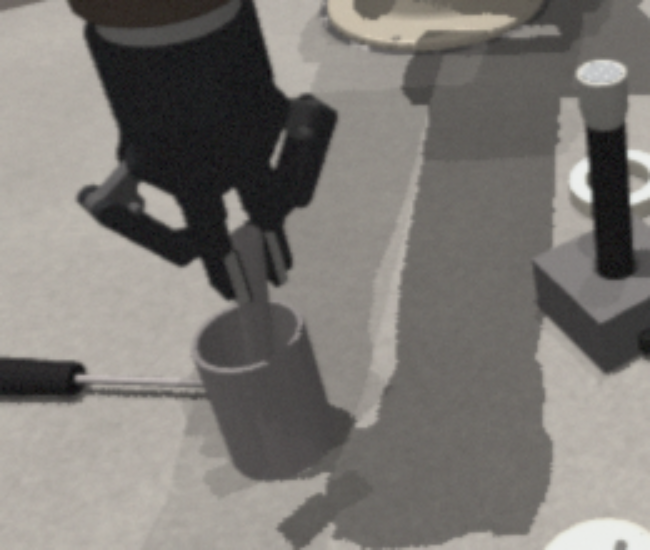

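The chisel leans 18° in the pot, just short of the rim, and the pot has not moved. I'll lean it a little further until it touches.

>>> move_arm --deltas '[[[0.004,0.0012,0,0],[0.008,0.0026,0,0],[0.011,0.0036,0,0],[0.011,0.0036,0,0]]]'

```text
time: 19.0
ee_pos: [0.5999, -0.3304, 0.1621]
tcp_rot: [-90.2, -0.1, 12.3]
wrist_force: [-1.7, 1.8, 13.8]
opening: 0.0144
```

```bash
python3 - <<'E'
from h import *
np.set_printoptions(precision=4,suppress=True)
held("chisel",.008,.11,.16,.06,views=("scene",))
for v in("scene","top"):
    c=camera(v);P=cloud(c);m=(abs(P[...,2]-.1)<.006)&(np.hypot(P[...,0]-.547,P[...,1]+.34)<.06)
    print(v,m.sum(),cv2.minEnclosingCircle((P[m][:,:2]*1000).astype(np.float32)) if m.sum() else 0)
E
```

```text
scene 193 dir [0.364  0.0735 0.9285] tilt 21.797280077393474 res 0.0002681091257315162 at lo [ 0.5721 -0.3371  0.11  ] at tcp [ 0.5925 -0.3329  0.1621]
tcp [ 0.5999 -0.3304  0.1621] 12.324190679590773 F [-1.7332  1.8326 13.8332] M [ 0.3328  1.1941 -0.1007] open 0.014442517076103539
scene 390 ((549.1487426757812, -342.9591369628906), 33.95716094970703)
top 174 ((548.2059936523438, -339.21185302734375), 33.886932373046875)
```

>>> move_arm --deltas '[[[0,-0.001,0,0],[0,-0.001,0,0]]]'

```text
time: 19.35
ee_pos: [0.5994, -0.3305, 0.1623]
tcp_rot: [-90.1, -0.1, 12.3]
wrist_force: [-1.8, 1.3, 10.2]
opening: 0.0143
```

>>> move_arm --deltas '[[[0,0,0,0],[0,0,0,0],[0,0,0,0],[0,0,0,0],[0,0,0,0]]]' --claw 0.07

```text
time: 19.85
ee_pos: [0.5994, -0.3302, 0.1599]
tcp_rot: [-90.0, 0.0, 12.3]
wrist_force: [0.9, -0.1, -0.4]
opening: 0.07
```

>>> move_arm --deltas '[[[0,-0.02,0,0],[0,-0.05,0,0],[0,-0.09,0,0],[0,-0.13,0,0],[0,-0.15,0,0]]]'

```text
time: 20.35
ee_pos: [0.5993, -0.3302, 0.3141]
tcp_rot: [-90.2, -0.2, 12.3]
wrist_force: [1.5, 0.2, 0.6]
opening: 0.0699
```

>>> move_arm --deltas '[[[-0.03,0,0,0],[-0.07,0,0,0],[-0.11,0,0,0],[-0.15,0,0,0],[-0.15,0,0,0]]]'

```text
time: 20.85
ee_pos: [0.4491, -0.3629, 0.3114]
tcp_rot: [-90.1, -0.0, 12.2]
wrist_force: [0.5, 0.4, 0.2]
opening: 0.07
```

```bash
python3 - <<'E'
from h import *
np.set_printoptions(precision=4,suppress=True)
o=get_obs();print(o["ee_pos"],o["wrist_force"])
b=0
for v in("scene","top"):
    c=camera(v);P=cloud(c);Q=P.reshape(-1,3)
    cv2.imwrite(f"pics/{v}9.png",c["color"])
    m=(abs(P[...,2]-.1)<.005)&(np.hypot(P[...,0]-.548,P[...,1]+.34)<.045)
    print(v,"pot rim",m.sum(),cv2.minEnclosingCircle((P[m][:,:2]*1000).astype(np.float32)))
    for nm,x,y,lo,hi,r,R in(("chisel",.58,-.335,.112,.23,.008,.06),("torch",.57,-.096,.065,.16,.014,.03)):
        q=Q[(np.hypot(Q[:,0]-x,Q[:,1]-y)<R)&(Q[:,2]>lo)&(Q[:,2]<hi)]
        if len(q)<30: print(nm,len(q)); continue
        cc,d,e=cyl(q,r,[.3 if nm=="chisel" else .01,0,1]);d*=np.sign(d[2]);z=.02 if nm=="chisel" else .01
        a=(q-cc)@d
        print(v,nm,len(q),"tilt",np.degrees(np.arccos(d[2])),e,"axis at floor",cc+(z-cc[2])/d[2]*d,"top end of points",cc+a.max()*d)
    q=Q[(np.hypot(Q[:,0]-.57,Q[:,1]+.096)<.03)&(Q[:,2]>.19)&(Q[:,2]<.25)];print(v,"torch top z",np.percentile(q[:,2],[50,95]) if len(q) else None)
E
```

```text
[ 0.4491 -0.3629  0.3114] [0.4826 0.4302 0.2325]
scene pot rim 366 ((547.2835083007812, -342.786865234375), 34.00434112548828)
scene chisel 493 tilt 17.405856789360907 0.0019318237974904132 axis at floor [ 0.5627 -0.364   0.02  ] top end of points [ 0.6076 -0.3272  0.205 ]
scene torch 674 tilt 0.338348461406301 0.0005442485932308254 axis at floor [ 0.5679 -0.0966  0.01  ] top end of points [ 0.5688 -0.0965  0.1599]
scene torch top z [0.2097 0.215 ]
top pot rim 183 ((546.9780883789062, -339.4632873535156), 34.03164291381836)
top chisel 243 tilt 23.752919630174897 0.0006295535698400316 axis at floor [ 0.5324 -0.3439  0.02  ] top end of points [ 0.6131 -0.3275  0.2072]
top torch 100 tilt 0.292825622383556 0.00025388171569125633 axis at floor [ 0.5692 -0.0952  0.01  ] top end of points [ 0.5699 -0.0952  0.1593]
top torch top z [0.2154 0.2191]
```

View pics/scene9.png

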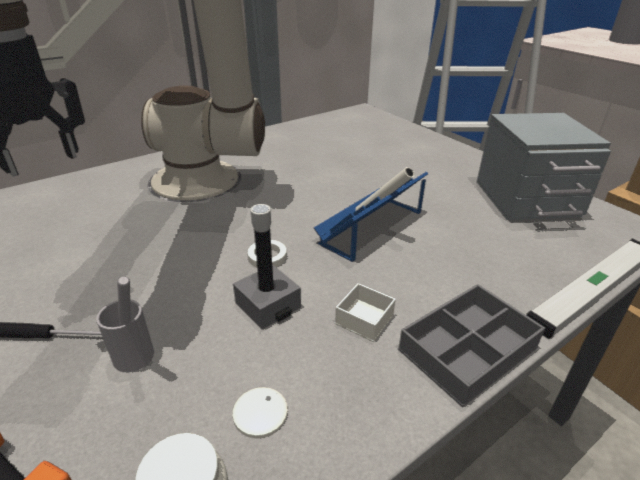

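The torch head is at (261,218) and the chisel leans in the pot at (123,295). The bystanders have not moved and the arm is clear, so I'm handing in.

```bash
python3 -c "
from workcell import *
print(job_done(),get_obs()['time'])"
```

```text
the job is handed in; nothing more can be done
the job is handed in; nothing more can be done
```

The torch and chisel are in their places and the job is handed in; the last reading before the hand-in was about 21 s of the 72 s. I gripped each tool near its top, swung it upright in the fingers with its foot against the rest's ledge, and carried it clear of the other items. The torch went into the dock. The chisel was set on the pot floor and leaned onto the rim before I let go.

Last checks, from the scene and top views:

| Check | Result | Needed |
|---|---|---|
| Torch tilt | 0.3° in both views | under 0.12 rad (6.9°) |
| Torch head height | 0.215 m, the height for a tail on the socket floor | tail within 4 mm of the floor |
| Torch tail from dock centre | 1–2 mm | under 6 mm |
| Chisel lean (top view) | 23.8° (0.41 rad) | at most 0.6 rad |
| Chisel edge above pot floor | about 4 mm, worked out from its top end | within 20 mm |
| Pot | within 1 mm of its start | within 50 mm |

- **Disagreement:** the scene-view fit of the chisel gave 17.4° and an edge position shifted about 35 mm from the top view's. That fit was poor (2 mm residual against 0.6 mm), probably because the pot's rim got into it, so I went by the top view.
- **Checked by eye only:** the offcut, tape, cover and socket box look unmoved in the last picture, but I did not measure them.
- **Calibration:** the two cameras differed by 2–4 mm in y throughout, so I corrected the dock position for that before inserting the torch.

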